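# Lower a raised bird feeder onto its rests with the jack's release valve

### The arm

A 7-joint arm with a two-finger parallel gripper is mounted at the origin on the work surface; the furniture and walls round the work are solid. World frame = base frame: x ahead of the robot, y to its left, z up, the work surface at z = 0. Lengths are in m, angles in rad, forces in N, time in s.
With the tool pointing down it reaches from about 0.425 to 0.925 m from the base axis. Payload 6.8 kg.
Tool frame: the origin (TCP) lies on the front face of the gripper's body, between the roots of the fingers; the fingertips stand 73 mm ahead of it and the grasp point (between the pads) lies 54 mm ahead of it (env.nose_length is the distance from the TCP to the fingertips, in m); z points along the fingers, y is the line along which they close (so a half turn about z gives the same grasp; the last joint's range is limited). The gripper opens to 85 mm and grips with 20 to 120 N. Pads are 22 mm wide; open, the fingers measure 114 mm over their backs; the gripper's body (76 mm by 85 mm) begins 54 mm behind the grasp point. The pads swing forward as they close: fully open they stand 13 mm farther back than shut.
Start: joints at [1.189, 0.477, 0.022, 1.555, -0.011, 1.109, -0.083], TCP at [0.183, -0.65, 0.304] pointing down, gripper open.
Joint ranges: [-2.96, 2.96], [-0.34, 2.1], [-1.41, 1.46], [0.24, 2.44], [-1.37, 4.51], [0.17, 1.92], [-2.96, 2.96]. Speed limits (rad/s): [2.39, 2.39, 3.14, 3.14, 3.14, 3.14, 3.14].

### API

Orientations are given as a unit quaternion [w, x, y, z].
In Python, from cell import env, kin, camera, calibration, job gives the robot as it stands. The module is installed in compiled form; this text tells all that it offers. Calls block until the motion is done:
- env.reach(position, orientation): joint-space move of the TCP to a pose.
- env.movel(position, velocity=0.15, rot=None, stop_force=None): straight line of the TCP; rot=None keeps the orientation; velocity is the mean speed in m/s. With stop_force (N) it stops when the force on the tool has changed by that much, and returns True; else False.
- env.goto_joints(angles): joint-space move.
- env.grip(opening, f_grip=None): finger opening in m; f_grip is the grip in N (None keeps the last); returns when the fingers have stopped.
- env.dwell(seconds).
- kin.inverse_kinematics(position, orientation): joint angles nearest the present ones, or None.
- env.get_state(): the state.
- camera(name): name is "scene" or "side" or "wrist"; returns (picture, depth): 400x640x3 uint8, blue, green, red; 400x640 float32, m along the optical axis (not along the pixel's ray), 0 where there is no reading.
- calibration(name): a dict with "fx", "fy", "cx", "cy" (pixels), "rvec" (rotation vector, rad) and "tvec" (3), from world to camera coordinates, as OpenCV has them. Camera axes: x right, y down, z forward; pixel columns grow to the right and rows downward; lengths in m; the calibration is good to about 2 mm. A picture is of the moment at which its call begins: read the wrist's pose just before it. calibration takes no time and is no camera call; for the wrist camera it gives the pose at the moment of the call.
A pose or a line that the arm cannot do raises env.PlanningError and nothing moves.
- job.job_done(): hands the job in; it is judged then, once.
The state is a dict: "time": time; "qpos": joint angles; "joint_velocities": joint speeds; "joint_torque": joint torques, N m; "tcp_pos": TCP position; "orientation": TCP orientation; "force": force on the tool from outside, world axes, zero at the start; "torque": the same for the moment, N m; "opening": finger opening in m; "gripper_force": force on a finger pad.
Only numpy, scipy, OpenCV 4.12 (cv2) and the standard library are available. Lean on these libraries where they do the work, as an engineer would, in place of code of your own. Each camera call takes 0.05 s, during which the arm holds its last target. There are 200 camera calls.

### The job

The bench jack is holding the cedar bird feeder up in the air. Crack its release valve open with the crank, only as far as it takes for the feeder to sink slowly and softly onto the two rests, then open it further until the bare ram has gone all the way down, and finally shut the valve again snugly by feel, without forcing it. Work only by the crank: do not touch the feeder or the ram, and leave the other things on the bench where they are.

Things in the scene. Friction and masses are not known exactly. Their poses are not given: they have to be found in the camera images.
- jack: low jack bolted to the bench: dark base plate 110 x 340 x 12 mm, grey valve block at one end, short grey ram cylinder at the other. Origin: on the bench top below the valve's axis; the ram's axis is 230 mm from it along +y; z up. 70 mm before and behind the ram along y stand two fixed rests (96 mm in x, 20 mm thick, rubber tops 95 mm above the bench)
- feeder: cedar bird feeder with pitched roof, 178 x 215 x 190 mm, 0.4 to 0.8 kg, loose on the ram, over the rests. Origin: centre of its underside, z up. It starts 120 mm above the bench, 25 mm above the rests, and stands at 95 mm when on them. Over 25 mm/s it sinks too fast; valve wide open it would sink at 45 to 70 mm/s
- ram (a joint): how far the ram has sunk, in m: 0 at the start (its flat round head, 68 mm in diameter, under the feeder), 0.025 when the feeder meets the rests, 0.045 at the bottom. It weighs 0.35 kg itself
- valve_turn (a joint): crank angle, rad; grows counter-clockwise seen from above, which opens. Range -1.4 to 1.4, no stop between; stays where left; starts shut near 0, where the arm points 10 deg clockwise of the jack's -y. The passing angle is unseen and varies: the loaded ram starts to sink 0.05 to 1.1 rad open of the start; each 0.1 rad more adds about 32 mm/s. The bare ram needs 0.1 to 0.25 rad more
- grip_point (a point): middle of the crank's upright black grip, 80 mm from the valve's axis, 100 mm above the bench. The grip is round, spins freely, 17 mm in diameter, from 78 to 123 mm above the bench: pinch from above. Turning it takes a push across the arm of about 7 N with the valve slack; closing onto the seat the push grows evenly by about 6 N per rad; opening from there it is below 7 N by as much
- valve_axis (a point): point on the valve's upright axis, at the height of the crank arm, 72 mm above the bench
- stem: valve stem hidden inside the jack, out of sight and reach. Its pressing force shuts the valve (about 50 N per rad); at the grip each 10 N of it adds about 1.2 N to the closing push. Snug is 42 to 62 N, felt at the grip as a closing push across the arm of 11.8 to 14.2 N, read standing after slow turning (1 N more while turning, 1 to 2 N less after fast turning); 72 N (about 15.5 N) crushes the seat
- tape_measure: black and red tape measure, 42 x 81 x 66 mm, bystander; origin under its centre
- screw_jar: clear jar of screws with a blue lid, 62 mm wide, 90 mm high, bystander; origin under its centre
- glue_bottle: small white bottle with a blue pointed cap, 27 mm wide, 70 mm high, bystander; origin under its centre

How it is judged:
By the outcome, as a careful person would: the job done as asked, in the order asked, and still so for the second after the job is handed in, with the robot touching nothing.
It also fails if it takes over 67 s, if anything falls off the work surface, if the arm or the gripper's body presses on something with over 40 N, if the wrist force passes 120 N, or if a joint passes its speed limit or range.

## Working session

There is one attempt and no reset: what is moved stays moved. The work goes in short steps, each a Python script; the robot and the scene stay as the last script left them, time stands still between calls to the robot, and variables do not carry over. Pictures are saved under pics/ and viewed, at most 10 in all, crops included, and the job is handed in when it is done.

```bash
mkdir -p pics
python3 - <<'E'
from cell import env,camera,calibration
import cv2,numpy as np
s=env.get_state();print(s['time'],s['tcp_pos'],s['orientation'],s['force'],env.nose_length)
for n in("scene","side"):
    p,d=camera(n);cv2.imwrite(f"pics/{n}0.png",p);np.save(f"pics/{n}0.npy",d)
    c=calibration(n);print(n,c, -cv2.Rodrigues(np.array(c['rvec']))[0].T@np.array(c['tvec']))
E
```

```text
0.0 [ 0.18237352 -0.64941066  0.30292572] [-9.00767540e-04  9.90640662e-01  1.36492600e-01 -1.95556145e-04] [1.18946851 0.26340876 0.08065696] 0.0726
scene {'fx': 419.97166801248227, 'fy': 419.97166801248227, 'cx': 320.6687671714788, 'cy': 201.73181837846232, 'rvec': array([ 0.98863699,  2.32844445, -1.14679862]), 'tvec': array([ 0.22649272, -0.13923032,  1.63119286])} [1.16681902 0.78059218 0.87217166]
side {'fx': 363.62700259250727, 'fy': 363.62700259250727, 'cx': 327.60343368657817, 'cy': 197.91470972391593, 'rvec': array([ 1.38036933,  1.8045499 , -1.09368587]), 'tvec': array([ 0.01551577, -0.12487783,  1.57333987])} [1.39340082 0.38478325 0.63372673]
```

View pics/scene0.png

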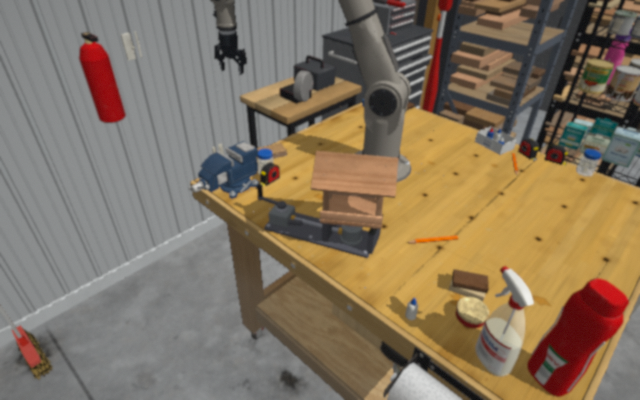

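View pics/side0.png

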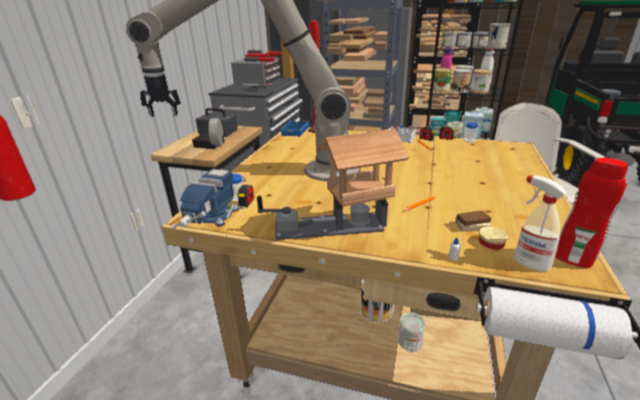

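The scene view shows the valve block near (285,212), the grip near (260,190) and the ram near (350,235). In the side view the block is near (287,215) and the grip near (260,203). The tape and jar sit just behind the grip, so I'll zoom in there.

```bash
cat > h.py <<'E'
from cell import env,kin,camera,calibration,job
import cv2,numpy as np
def ray(c,u,v):
    R=cv2.Rodrigues(np.array(c['rvec']))[0];o=-R.T@np.array(c['tvec'])
    return o,R.T@np.array([(u-c['cx'])/c['fx'],(v-c['cy'])/c['fy'],1])
def onz(c,u,v,z):
    o,d=ray(c,u,v);return o+d*(z-o[2])/d[2]
def two(c1,p1,c2,p2):
    o1,d1=ray(c1,*p1);o2,d2=ray(c2,*p2)
    t=np.linalg.lstsq(np.c_[d1,-d2],o2-o1,rcond=None)[0];a,b=o1+t[0]*d1,o2+t[1]*d2
    return (a+b)/2,np.linalg.norm(a-b)
E
python3 - <<'E'
import cv2,numpy as np
a=cv2.imread('pics/scene0.png')[140:260,240:400];b=cv2.imread('pics/side0.png')[180:250,240:400]
f=lambda x:cv2.resize(x,None,fx=5,fy=5,interpolation=cv2.INTER_CUBIC)
cv2.imwrite('pics/c1.png',f(a));cv2.imwrite('pics/c2.png',f(b))
E
```

```text
(no output)
```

View pics/c1.png

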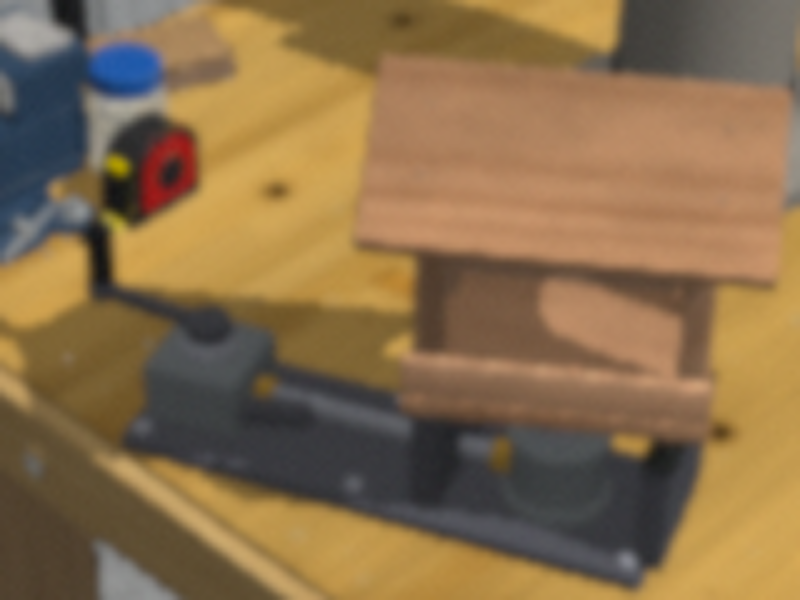

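View pics/c2.png

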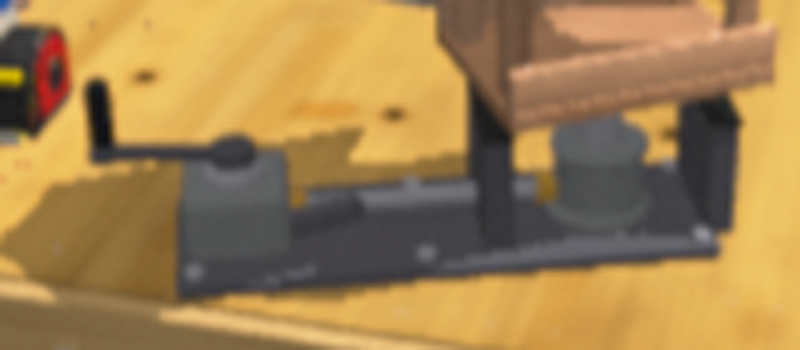

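The first crop shows the grip at about (99,250), from its elbow at (102,288), and the hub at (210,325). In the second, the grip runs from (97,82) to (103,155) with the hub at (233,152). Next I'll triangulate these points.

Run:
```python
from h import *
C,S=calibration('scene'),calibration('side')
a=lambda x,y:(240+(x+.5)/5-.5,140+(y+.5)/5-.5)
b=lambda x,y:(240+(x+.5)/5-.5,180+(y+.5)/5-.5)
for n,p,q in [('gripmid',a(99,247),b(100,120)),('gripbot',a(102,290),b(103,155)),('hub',a(210,323),b(233,150))]:
    print(n,two(C,p,S,q))
print('grip on z.1',onz(C,*a(99,247),.1),onz(S,*b(100,120),.1))
print('hub .075',onz(C,*a(210,323),.075),onz(S,*b(233,150),.075))
# plate corners z=.012: near-left, near-right
for n,p in [('NL',a(125,443)),('NR',a(638,583))]: print(n,onz(C,*p,.006))
for n,p in [('NL',b(178,295)),('NR',b(718,253))]: print(n,onz(S,*p,.006))
for n,p in [('bolt1',(a(143,425),b(195,271))),('bolt2',(a(627,560),b(703,233)))]: print(n,onz(C,*p[0],.014),onz(S,*p[1],.014))
print('tape',onz(C,*a(110,220),.0),onz(C,*a(145,225),0),onz(C,*a(195,185),0))
print('feeder eave corners',)
```

```text
gripmid (array([ 0.514165  , -0.08920556,  0.09939903]), np.float64(0.010159601010124525))
gripbot (array([ 0.51786948, -0.0863282 ,  0.07352432]), np.float64(0.002924812954840444))
hub (array([ 0.49511116, -0.00954375,  0.07564572]), np.float64(0.0037550888997174886))
grip on z.1 [ 0.51025119 -0.09602654  0.1       ] [ 0.52275452 -0.08223759  0.1       ]
hub .075 [ 0.49290755 -0.01274126  0.075     ] [ 0.49683976 -0.00786899  0.075     ]
NL [ 0.55518948 -0.02754396  0.006     ]
NR [0.4268061  0.28095855 0.006     ]
NL [ 0.55908363 -0.02421998  0.006     ]
NR [0.43189493 0.28547136 0.006     ]
bolt1 [ 0.54168391 -0.02525527  0.014     ] [ 0.54320023 -0.01901587  0.014     ]
bolt2 [0.4231989 0.2690431 0.014    ] [0.42378756 0.2744603  0.014     ]
tape [ 0.39792205 -0.22994749  0.        ] [ 3.84240028e-01 -2.07142910e-01  1.11022302e-16] [ 0.32406849 -0.22028824  0.        ]
feeder eave corners
```

The measurements fit together: jack yaw is about 22.5°, the plate is 335 mm long, the grip radius is about 80 mm, and the crank points along −77.5°. I'll check IK along the arc, then hover and look with the wrist camera.

```bash
cat >> h.py <<'E'
from scipy.spatial.transform import Rotation as Ro
def quat(phi,s=1):  # tool down, closing line tangential to crank direction phi
    y=s*np.array([-np.sin(phi),np.cos(phi),0]);z=np.array([0,0,-1.]);x=np.cross(y,z)
    return Ro.from_matrix(np.c_[x,y,z]).as_quat(scalar_first=True)
E
python3 - <<'E'
from h import *
hub=np.array([.495,-.0095]);p0=np.radians(-77.5)
for s in(1,-1):
  for a in(-1.2,-.6,0,.7,1.4):
    p=p0+a;q=kin.inverse_kinematics([*(hub+.08*np.array([np.cos(p),np.sin(p)])),.156],quat(p,s))
    print(s,a,None if q is None else np.round(q,2))
E
```

```text
1 -1.2 [ 0.39  0.35 -0.47  2.22  0.26  0.63 -1.25]
1 -0.6 [ 0.44  0.4  -0.47  2.13  0.29  0.67 -0.61]
1 0 [ 0.49  0.48 -0.55  2.02  0.37  0.74 -0.06]
1 0.7 [ 0.51  0.57 -0.67  1.92  0.48  0.82  0.5 ]
1 1.4 [ 0.45  0.61 -0.73  1.88  0.53  0.86  1.07]
-1 -1.2 [ 0.94  0.6  -1.18  2.19  0.76  0.86  1.44]
-1 -0.6 [ 0.97  0.67 -1.19  2.1   0.8   0.93  2.08]
-1 0 [ 0.03  0.42  0.02  2.05 -0.01  0.67 -2.86]
-1 0.7 [ 0.12  0.48 -0.16  1.94  0.11  0.72 -2.33]
-1 1.4 [ 0.18  0.52 -0.35  1.9   0.25  0.76 -1.84]
```

Run:
```python
from h import *
env.grip(.05,40)
p=np.radians(-77.5)
env.reach([.505,-.07,.31],quat(p))
s=env.get_state();c=calibration('wrist');im,d=camera('wrist')
import pickle;pickle.dump((c,im,d),open('pics/w.pkl','wb'))
cv2.imwrite('pics/w1.png',im)
print(s['time'],s['tcp_pos'],s['force'],np.round(s['qpos'],2))
for n,P in [('grip',[.513,-.088,.123]),('hub',[.495,-.0095,.076])]:
    print(n,cv2.projectPoints(np.array([P]),c['rvec'],c['tvec'],np.array([[c['fx'],0,c['cx']],[0,c['fy'],c['cy']],[0,0,1]]),None)[0].ravel())
```

```text
2.9 [ 0.50504458 -0.07131609  0.30986255] [-0.65520161 -0.60162458 -0.26022939] [ 0.55  0.26 -0.62  1.9   0.17  1.03  0.07]
grip [323.55401056 209.68753844]
hub [322.6494262  121.41196572]
```

View pics/w1.png

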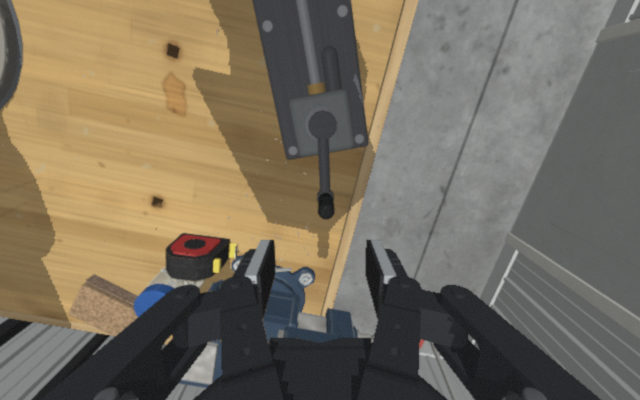

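The wrist view shows the hub cap at about (322.5,125) and the grip top at (326,210), both within 4 px of prediction. Parts of the vise show near (300,280), so I'll check their height.

Run:
```python
from h import *
import pickle;c,im,d=pickle.load(open('pics/w.pkl','rb'))
print('hub',onz(c,322.5,125,.076),'grip',onz(c,326,210,.123),'elbow end',onz(c,325.5,196,.078))
g=im.max(2)
m=(g<48)&(np.indices(g.shape)[0]>185)&(np.indices(g.shape)[0]<225)&(abs(np.indices(g.shape)[1]-325)<14)
print('dark blob',m.nonzero()[0].min(),m.nonzero()[0].max(),m.nonzero()[1].min(),m.nonzero()[1].max())
R=cv2.Rodrigues(np.array(c['rvec']))[0];v,u=(d>0).nonzero();z=d[v,u]
P=(np.c_[(u-c['cx'])/c['fx']*z,(v-c['cy'])/c['fy']*z,z]-c['tvec'])@R
for a,b in [(322,125),(326,208),(300,280),(280,275),(340,318),(305,277)]:
    i=((u==a)&(v==b)).nonzero()[0]; print(a,b,P[i])
# vise height from the scene cameras, near work zone
for n in('scene','side'):
    c=calibration(n);D=np.load(f'pics/{n}0.npy');R=cv2.Rodrigues(np.array(c['rvec']))[0];v,u=(D>0).nonzero();z=D[v,u]
    P=(np.c_[(u-c['cx'])/c['fx']*z,(v-c['cy'])/c['fy']*z,z]-c['tvec'])@R
    for lo,hi in((-.3,-.25),(-.25,-.22),(-.22,-.19),(-.19,-.16),(-.16,-.13)):
        k=(P[:,0]>.3)&(P[:,0]<.65)&(P[:,1]>lo)&(P[:,1]<hi)&(P[:,2]<.35); print(n,lo,hi,k.sum(),np.round(np.percentile(P[k,2],[50,99,100]),3),np.round(P[k][P[k,2].argmax()],3))
```

```text
hub [ 0.49563596 -0.01307223  0.076     ] grip [ 0.51538593 -0.0878048   0.123     ] elbow end [ 0.51566851 -0.08764372  0.078     ]
dark blob 193 218 318 333
322 125 [[ 0.49506965 -0.01301484  0.07904662]]
326 208 [[ 0.51493353 -0.08580572  0.1229718 ]]
300 280 [[ 0.51306093 -0.24512861  0.01244599]]
280 275 [[ 0.4821478 -0.2424246  0.0134171]]
340 318 [[ 0.57375302 -0.25504346  0.06661645]]
305 277 [[ 0.51895261 -0.2349165   0.01773015]]
scene -0.3 -0.25 4480 [-0.243  0.138  0.143] [ 0.415 -0.289  0.143]
scene -0.25 -0.22 1295 [0.001 0.132 0.138] [ 0.502 -0.247  0.138]
scene -0.22 -0.19 1216 [-0.004  0.098  0.115] [ 0.629 -0.216  0.115]
scene -0.19 -0.16 1009 [-0.653  0.007  0.009] [ 0.485 -0.176  0.009]
scene -0.16 -0.13 1047 [-0.652  0.006  0.008] [ 0.331 -0.151  0.008]
side -0.3 -0.25 4809 [-0.247  0.135  0.138] [ 0.427 -0.285  0.138]
side -0.25 -0.22 1554 [-0.001  0.13   0.133] [ 0.464 -0.246  0.133]
side -0.22 -0.19 1277 [-0.044  0.103  0.11 ] [ 0.621 -0.216  0.11 ]
side -0.19 -0.16 1054 [-0.181  0.002  0.003] [ 0.307 -0.176  0.003]
side -0.16 -0.13 1044 [-0.175  0.002  0.003] [ 0.465 -0.133  0.003]
```

Everything agrees and the vise is clear: it only starts at y < −0.19 and stays below 0.143. I'll descend and pinch.

```bash
cat >> h.py <<'E'
PHI0=np.radians(-75.5);G0=np.array([.5148,-.088]);HUB=G0-.08*np.array([np.cos(PHI0),np.sin(PHI0)])
Z=.157
def pose(a,r=.08,z=Z):
    p=PHI0+a;return [*(HUB+r*np.array([np.cos(p),np.sin(p)])),z],quat(p)
def force(a,n=5):
    F=[]
    for _ in range(n): env.dwell(.02);F.append(env.get_state()['force'])
    F=np.mean(F,0);p=PHI0+a
    return np.array([F@[-np.sin(p),np.cos(p),0],F@[np.cos(p),np.sin(p),0],F[2]]) # tangential(+opening),radial,z
def turn(a,v=.03): p,q=pose(a);env.movel(p,v,q)
E
python3 - <<'E'
from h import *
p,q=pose(0,z=.25);env.reach(p,q);print('bias',force(0,10),env.get_state()['time'])
p,q=pose(0);print('hit',env.movel(p,.1,q,stop_force=6));b=force(0);print(b,env.get_state()['tcp_pos'])
env.grip(.0,40);s=env.get_state();print(s['opening'],s['gripper_force'],force(0),s['tcp_pos'],s['time'],p)
im,_=camera('side');cv2.imwrite('pics/s1.png',im[120:260,220:420].repeat(4,0).repeat(4,1))
im,_=camera('scene');cv2.imwrite('pics/sc1.png',im)
E
```

```text
bias [0.07203629 0.04809133 0.40131217] 3.475
hit False
[-0.09035223 -0.13004263  0.11255041] [ 0.51527201 -0.08803823  0.15770118]
0.015675156795067178 38.93221146961878 [-2.39640803 -0.23604891  5.73448062] [ 0.51478209 -0.08811127  0.1573632 ] 5.0333 [np.float64(0.5148), np.float64(-0.088), 0.157]
```

View pics/s1.png

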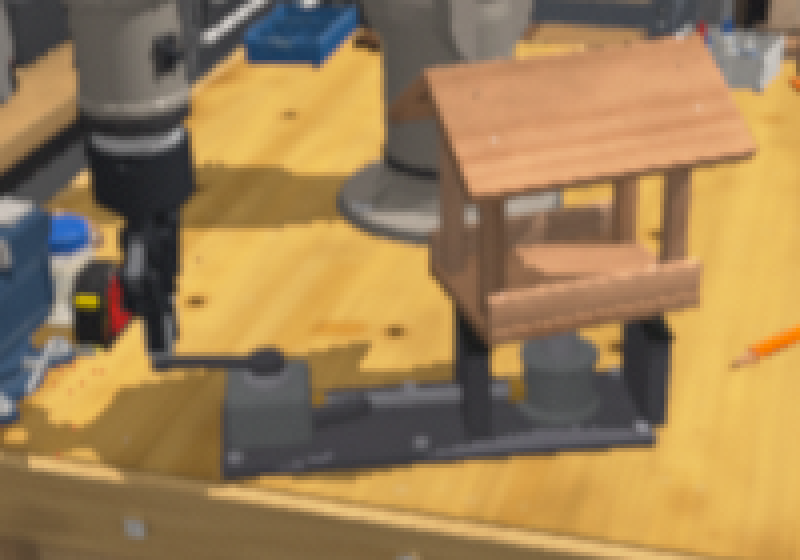

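The grip is pinched at 15.7 mm opening. Now I'll open in small steps while tracking the feeder by optical flow in both cameras.

```bash
cat >> h.py <<'E'
POLY={'side':[[(327,138),(395,130),(407,157),(341,168)],[(343,195),(394,187),(394,195),(343,204)]],
      'scene':[[(317,153),(397,160),(394,195),(312,188)],[(321,212),(381,217),(381,226),(321,222)]]}
FP=np.array([.406,.203,.25])
def look():  # grey pictures with their time
    t=env.get_state()['time'];return t,{n:cv2.cvtColor(camera(n)[0],cv2.COLOR_BGR2GRAY) for n in POLY}
def sink(ref,cur):  # mm, per camera
    out=[]
    for n in POLY:
        m=np.zeros_like(ref[n]);[cv2.fillPoly(m,[cv2.convexHull(np.array(q))],255) for q in POLY[n]]
        m=cv2.dilate(m,np.ones((5,5)))
        p=cv2.goodFeaturesToTrack(ref[n],60,.02,4,mask=m)
        q,st,_=cv2.calcOpticalFlowPyrLK(ref[n],cur[n],p,None,winSize=(15,15),maxLevel=2)
        c=calibration(n);K=np.array([[c['fx'],0,c['cx']],[0,c['fy'],c['cy']],[0,0,1]])
        uv=cv2.projectPoints(np.array([FP,FP-[0,0,.01]]),c['rvec'],c['tvec'],K,None)[0].reshape(2,2)
        out.append(np.median((q-p)[st==1][:,1])/(uv[1,1]-uv[0,1])*10)
    return np.round(out,2)
E
cat > open.py <<'E'
from h import *
import pickle
t,ref=look();pickle.dump(ref,open('pics/ref.pkl','wb'))
for _ in range(2): print('noise',sink(ref,look()[1]))
a=0;moving=False
while a<1.2:
    a+=.025;turn(a);env.dwell(.15);t,c=look();s=sink(ref,c)
    print('%.3f t%.2f'%(a,t),s,np.round(force(a,1),1))
    if s.mean()>.7 and s.min()>.3: break
h=[(t,s.mean())];t0=t
while env.get_state()['time']<t0+12:
    env.dwell(.15);t,c=look();s=sink(ref,c).mean();h.append((t,s));v=(s-h[-2][1])/(t-h[-2][0])
    print('a%.3f t%.2f s%.1f v%.1f'%(a,t,s,v))
    if s>23 and v<1.5: break
    if s>23: continue
    if v>16: a-=.012;turn(a)
    elif len(h)%2 and v<4.5: a+=.01;turn(a)
print('end',a,force(a),env.get_state()['time']);open('a.txt','w').write(str(a))
E
python3 open.py
```

```text
noise [-0.   -0.01]
noise [-0. -0.]
0.025 t5.92 [ 0.   -0.01] [-5.   0.4  7.5]
0.050 t6.43 [-0.  0.] [-4.4 -0.9  7.6]
0.075 t6.95 [0.   0.02] [-4.5 -0.7  7.9]
0.100 t7.47 [0.01 0.02] [-4.9  0.1  8.7]
0.125 t7.98 [1.56 1.58] [-4.3 -0.6  8.6]
a0.125 t8.25 s2.8 v4.8
a0.125 t8.50 s3.7 v3.5
a0.135 t9.00 s6.4 v5.5
a0.135 t9.25 s8.1 v6.5
a0.135 t9.50 s9.5 v5.7
a0.135 t9.75 s11.0 v6.1
a0.135 t10.00 s12.7 v6.7
a0.135 t10.25 s14.1 v5.5
a0.135 t10.50 s15.8 v7.0
a0.135 t10.75 s17.0 v4.8
a0.135 t11.00 s18.6 v6.5
a0.135 t11.25 s19.8 v4.7
a0.135 t11.50 s21.1 v5.1
a0.135 t11.75 s22.5 v5.4
a0.135 t12.00 s22.8 v1.2
a0.135 t12.25 s22.7 v-0.1
a0.145 t12.75 s22.7 v-0.0
a0.145 t13.00 s22.7 v0.0
a0.155 t13.50 s22.8 v0.0
a0.155 t13.75 s22.7 v-0.1
a0.165 t14.25 s22.8 v0.1
a0.165 t14.50 s22.8 v-0.0
a0.175 t15.00 s22.8 v-0.0
a0.175 t15.25 s22.8 v-0.0
a0.185 t15.75 s22.8 v0.0
a0.185 t16.00 s22.8 v0.0
a0.195 t16.50 s22.8 v-0.0
a0.195 t16.75 s22.8 v0.0
a0.205 t17.25 s22.8 v-0.0
a0.205 t17.50 s22.7 v-0.0
a0.215 t18.00 s22.8 v0.0
a0.215 t18.25 s22.8 v-0.0
a0.225 t18.75 s22.8 v0.0
a0.225 t19.00 s22.8 v0.0
a0.235 t19.50 s22.7 v-0.0
a0.235 t19.75 s22.7 v0.0
end 0.2450000000000001 [-6.03768368 -1.77127934  9.71630006] 20.1833
```

The feeder sank at about 5 to 7 mm/s and settled on the rests. Now I'll open further to drop the bare ram.

Run:
```python
from h import *
import pickle
ref=pickle.load(open('pics/ref.pkl','rb'));a=float(open('a.txt').read())
def rc(): return {n:camera(n)[0] for n in('side','scene')}
b={'side':(190,225,340,375),'scene':(222,248,335,368)}
I=rc();prev=I
for i in range(10):
    if a<.6:
        a=min(a+.08,.6);turn(a,.05)
    else: env.dwell(.4)
    c=rc();o=[]
    for n in b:
        y0,y1,x0,x1=b[n];o.append(round(float(cv2.absdiff(c[n],prev[n])[y0:y1,x0:x1].mean()),2))
    prev=c;print('%.2f'%a,'%.2f'%env.get_state()['time'],o,np.round(force(a,1),1))
print(sink(ref,look()[1]));open('a.txt','w').write(str(a))
f=lambda x:cv2.resize(x,(380,280),interpolation=cv2.INTER_CUBIC)
cv2.imwrite('pics/ram.png',np.vstack([np.hstack([f(x['side'][180:236,325:401]),f(x['scene'][200:256,315:391])]) for x in(I,c)]))
```

```text
0.33 20.66 [0.7, 0.89] [-3.7 -2.1  9.1]
0.41 21.05 [0.71, 0.89] [-4.2 -2.   8.4]
0.49 21.44 [0.88, 0.92] [-4.2 -1.7  8.8]
0.57 21.83 [0.89, 0.9] [-5.5 -3.1  8.9]
0.60 22.20 [0.71, 0.89] [-6.4 -3.3  9.4]
0.60 22.72 [0.7, 0.89] [-5.4 -3.4 10.2]
0.60 23.23 [0.71, 0.92] [-5.9 -3.3  9.7]
0.60 23.75 [0.7, 0.91] [-5.6 -2.7  9.7]
0.60 24.27 [0.69, 0.89] [-5.6 -3.5  9.7]
0.60 24.78 [0.67, 0.88] [-6.  -4.   9.1]
[23.1  22.43]
```

View pics/ram.png

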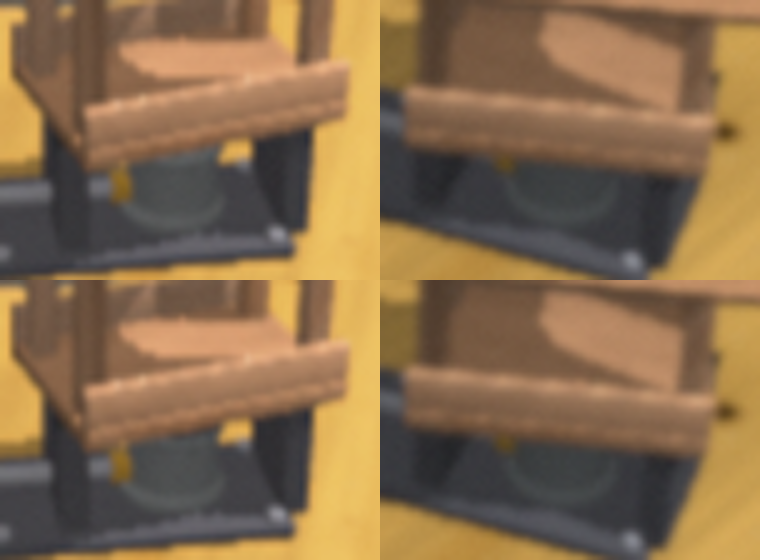

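The front panel has come down, and the ram head is hidden behind it. 0.6 rad is already well past the bare-ram angle; I'll open a little more for margin, then close slowly by feel.

```bash
cat > close.py <<'E'
from h import *
a=.6
for a in(.68,.76): turn(a,.05)
env.dwell(1.0);print('open',force(a,6),env.get_state()['time'])
for a in(.62,.48,.34): turn(a,.05);
A=[];F=[]
while a>-1.3:
    st=.06 if not F or F[-1]<11.2 else .03
    a-=st;turn(a,.015 if st<.05 else .025);env.dwell(.15);f=force(a,6);A.append(a);F.append(f[0])
    print('%.2f'%a,'%.2f'%env.get_state()['time'],np.round(f,2))
    if f[0]>12.8: break
    if env.get_state()['time']>52: break
open('a.txt','w').write(str(a))
env.dwell(.3);print('end',force(a,15),env.get_state()['time'],np.polyfit(A,F,1))
E
python3 close.py
```

```text
open [-4.39411505 -3.90322442  9.51011812] 26.55
0.28 28.27 [ 5.69 -1.95  1.54]
0.22 28.86 [ 6.17 -2.02  1.31]
0.16 29.45 [ 6.4  -1.85  0.17]
0.10 30.04 [ 6.41 -1.85 -0.15]
0.04 30.63 [ 7.31 -1.55 -0.89]
-0.02 31.23 [ 7.28 -1.89 -1.21]
-0.08 31.82 [ 7.54 -1.87 -1.99]
-0.14 32.41 [ 7.87 -1.33 -2.7 ]
-0.20 33.00 [ 8.2  -1.77 -2.94]
-0.26 33.59 [ 9.05 -1.99 -3.75]
-0.32 34.18 [ 9.24 -1.96 -4.5 ]
-0.38 34.77 [ 9.97 -1.86 -5.31]
-0.44 35.37 [ 9.81 -2.19 -5.38]
-0.50 35.96 [10.23 -2.04 -6.21]
-0.56 36.55 [10.61 -2.12 -6.4 ]
-0.62 37.14 [11.12 -2.23 -7.17]
-0.68 37.73 [11.27 -2.25 -7.45]
-0.71 38.29 [12.49 -2.21 -8.41]
-0.74 38.85 [12.11 -2.45 -9.18]
-0.77 39.41 [12.94 -2.43 -8.68]
end [12.62532854 -2.2826968  -8.7037169 ] 39.9583 [-6.48216549  7.26369839]
```

Standing push is 12.6 N with a clean slope of about 6 N/rad. One more small nudge toward the middle of the range, then release.

Run:
```python
from h import *
import pickle
a=float(open('a.txt').read())-.04;turn(a,.012);env.dwell(.4);f=force(a,20);print(f,env.get_state()['time'])
env.grip(.05);p,q=pose(a,z=.30);env.movel(p,.12,q)
env.dwell(.3);s=env.get_state();print(force(a,8),s['opening'],s['time'])
c=calibration('wrist');im,_=camera('wrist');I,_=camera('scene');ref=pickle.load(open('pics/ref.pkl','rb'))
print(sink(ref,look()[1]))
K=np.array([[c['fx'],0,c['cx']],[0,c['fy'],c['cy']],[0,0,1]]);P=pose(a)[0];P[2]=.123
print('grip expected',cv2.projectPoints(np.array([P]),c['rvec'],c['tvec'],K,None)[0].ravel())
cv2.imwrite('pics/fin.png',np.vstack([im[60:300,120:520],I[110:270,220:420].repeat(2,0).repeat(2,1)]))
```

```text
[13.34039199 -2.16015485 -8.92880619] 41.1083
[-0.05072698  0.11877809  0.08921585] 0.05018385503489355 43.175
[22.74 22.39]
grip expected [318.6635609  195.75101054]
```

View pics/fin.png

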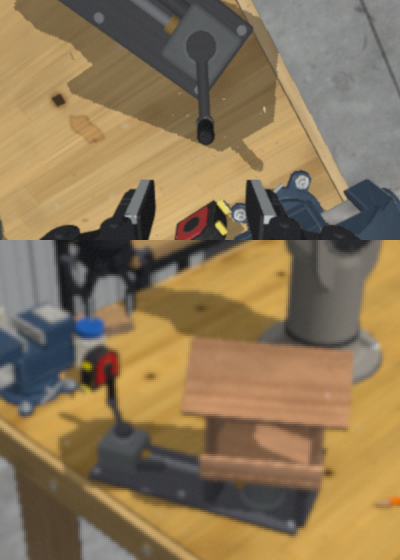

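The grip is at about (325,190) against an expected (319,196), so the crank stayed where I left it. The feeder is on its rests, the tape and jar look undisturbed, and the fingers are clear.

```bash
python3 -c "
from cell import job
print(job.job_done())"
```

```text
the job is handed in; nothing more can be done
None
```

I handed the job in at about 43 s: the feeder sank softly onto the rests (mostly 5–7 mm/s), I opened the valve well past the bare-ram angle to drop the ram (its head is hidden under the feeder, so I couldn't see it reach the bottom), and shut the valve at a standing push of about 13.3 N, inside the snug range.

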